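# Dock the test nest against its contact fence and swing the stop behind it

### The job

The heavy aluminium test nest stands askew on the docking station. Without gripping or lifting anything, walk it round with pushes of the fingertips at one corner and the other: turn it to face the contact fence before it gets there, so that no corner scrapes the contacts, then bring its notched face flat against the fence with the locating pin in the notch and the board still in its pocket. Then push the swing stop lightly by its knob, fully round behind the nest so that it cannot back out, and leave the loose things beside the station where they are.

Things in the scene. Friction and masses are not known exactly. Their poses are not given: they have to be found in the camera images.
- nest: Aluminium block 96 (x) x 104 (y) x 38 (z) mm, 0.7-1.0 kg, too wide to grip. Origin: centre of its underside. Front face x = +48 mm (black contact blocks) has a full-height notch at y = 0: mouth 29 mm wide, narrowing over 12 mm to a 15 mm slot, 24 mm deep in all. Plain rear face x = -48 mm. Home: 48 mm in front of the fence, same yaw as dock. Starts 0.45-1.0 rad anticlockwise of that.
- dock: Fixed docking station. Origin at bench level under the middle of the fence face; that face (steel bar 170 mm wide along y, top 68 mm above the bench) lies at x = 0 and looks to -x. Pin at y = 0, 38 mm above the bench: 11 mm thick, sticks out 21 mm, last 6 mm tapered. Slide plate: x -262 to 48, y -107 to 107 mm, its top 22 mm above the bench. Nest home: its origin at (-48, 0, 22) mm.
- nest_left (a point): Left end of the nest's front face, at (48, 51, 19) mm in the nest's frame. It must not meet the fence (dock x = 0) while the nest is still badly askew.
- nest_right (a point): Right end of the nest's front face, at (48, -51, 19) mm in the nest's frame. The same holds for it.
- board: Small green circuit board 58 x 80 mm, 2 mm thick with parts to 8 mm, lying loose in a pocket 8 mm deep in the nest's top. Origin: centre of its underside. It rides along; its place is (-10, 0, 30) mm in the nest's frame, with 1 to 2 mm of play.
- swing_stop (a joint): Angle (rad) of the swing stop, a flat steel bar 14 mm wide on an upright pivot near the plate's left edge. 0 = fully open, swung back out of the way; grows anticlockwise seen from above; 2.0 = end stop, closed: the bar lies across behind the docked nest, 1 mm clear of its rear face. Starts 0 to 0.45. Slight friction (about 1 N at the knob) holds it anywhere.
- stop_knob (a point): Middle of the swing stop's upright black knob (16 mm thick, 22 mm tall, its top 68 mm above the bench), 75 mm from the pivot axis. The bar below it reaches 13 mm farther, 33 to 44 mm above the bench. Stop closed: the knob is at (-104, 15) mm in the dock's frame.
- stop_pivot (a point): Pivot axis of the swing stop, at (-104, 90) mm in the dock's frame, 42 mm above the bench. The bar points from here to the knob; in the dock's frame the direction is 2.712 rad + joint value (closed: along dock -y). Screw head to 51 mm above the bench.
- label_roll: White label roll, 56 mm across, 24 mm tall, lying on the bench to the right of the station. To be left alone.
- connector: White connector housing, 13 x 36 x 14 mm, lying on the bench near its front edge, right of the station. To be left alone.
- torque_driver: Dark torque screwdriver, 158 mm long, 20 mm thick, lying on the bench right of the label roll. To be left alone.
- bin_screws: Black open parts bin, 110 x 85 x 45 mm, on the bench to the left of the station. To be left alone.

How it is judged (in metres and radians):
At the end, for the whole second after the job is handed in: The nest stands flat on the plate, at rest, its notched face on the fence and the pin in the notch (origin within 3 mm of home towards the fence and 5 mm across, yaw within 2 degrees), the swing stop is within 0.12 rad of its closed end, and the board lies flat in its pocket (x of nest in the frame of dock between -0.051 and -0.045 m and y of nest in the frame of dock between -0.005 and 0.005 m and angle between the x axis of nest and the x axis of dock, either way round below 0.035 rad and height (world z) of nest below 0.025 m and angle between nest's own z axis and vertical below 0.04 rad and value of joint swing_stop above 1.88 rad and z of board in the frame of nest below 0.034 m and distance between board and nest below 0.036 m and linear speed of nest below 0.01 m/s); the robot touches nothing.
It fails at once if the nest is lifted or tipped (height (world z) of nest above 0.03 m or angle between nest's own z axis and vertical above 0.12 rad).
It fails at once if a front corner of the nest is driven on to the fence (within 3 mm) while the nest is still over 15 degrees askew (angle between the x axis of nest and the x axis of dock, either way round above 0.26 rad and x of any of nest_left, nest_right in the frame of dock above -0.003 m).
It fails at once if the board leaves its pocket (z of board in the frame of nest above 0.04 m or distance between board and nest above 0.045 m).
It fails at once if the swing stop is pinched or forced (over 35 N from the fingers) (contact force between the fingers and swing_stop above 35 N).
It fails at once if a loose thing beside the station (label roll, connector, torque driver, bin) is moved (distance of any of label_roll, connector, torque_driver, bin_screws from where it was at the start of the episode above 0.02 m).
It also fails if it takes over 64 s, if anything falls off the work surface, if the arm or the gripper's body presses on something with over 40 N, if the wrist force passes 120 N, or if a joint passes its speed limit or range.

### The arm

A 6-joint arm with a two-finger parallel gripper is mounted at the origin on a cart in front of the work surface, level with it; the furniture and walls round the work are solid. World frame = base frame: x ahead of the robot, y to its left, z up, the work surface at z = 0. Lengths are in m, angles in degrees, forces in N, time in s.
With the tool pointing down it reaches from about 0.325 to 0.775 m from the base axis. Payload 5.5 kg.
Tool frame: the origin (TCP) lies at the centre of the arm's flange, where the gripper is bolted on; the fingertips stand 182 mm ahead of it and the grasp point (between the pads) lies 163 mm ahead of it; z points along the fingers, y is the line along which they close (so a half turn about z gives the same grasp; the last joint's range is limited). The gripper opens to 88 mm and grips with 3 to 60 N. Pads are 20 mm wide; open, the fingers measure 115 mm over their backs; the gripper's body (75 mm by 178 mm) begins 61 mm behind the grasp point.
Start: joints at [-3.249, 5.22, 70.514, -0, 104.267, -3.249], TCP at [0.6, -0, 0.405] pointing down, gripper open.
Joint ranges: [-164.24, 164.24], [-49.07, 125.15], [9.68, 141.18], [-86.29, 266.29], [3.28, 154.24], [-151.56, 151.56]. Speed limits (degrees/s): [147.25, 147.25, 172.46, 180, 180, 180].

### API

Orientations are given as [roll, pitch, yaw] about the fixed x, y, z axes, in that order (R = Rz(yaw) Ry(pitch) Rx(roll)).
In Python, from station import r gives the robot as it stands. The module is installed in compiled form; this text tells all that it offers. Calls block until the motion is done:
- r.reach(position, orientation): joint-space move of the TCP to a pose.
- r.servo_line(position, rotation=None, speed=0.15): straight line of the TCP; rotation=None keeps the orientation; speed is the mean speed in m/s.
- r.move_joints(angles): joint-space move.
- r.let_go() and r.grab(squeeze=None): open the fingers fully, or close them until they stop; squeeze is the grip in N (None keeps the last).
- r.wait(seconds).
- r.inverse_kinematics(position, orientation): joint angles nearest the present ones, or None.
- r.sense(): the state.
- r.snapshot(name): name is "scene" or "side" or "wrist"; returns a dict with "frame" (420x560x3 uint8, red, green, blue), "fx", "fy", "cx", "cy" (pixels), "R" (3x3) and "t" (3): a world point X has camera coordinates R X + t. Camera axes: x right, y down, z forward; pixel columns grow to the right and rows downward; lengths in m; the calibration is good to about 2 mm. A picture is of the moment at which its call begins. There is no depth.
A pose or a line that the arm cannot do raises r.IKError and nothing moves.
- r.hand_in(): hands the job in; it is judged then, once.
The state is a dict: "clock": time; "joints": joint angles; "joint_vel": joint speeds; "joint_torque": joint torques, N m; "tcp_pos": TCP position; "orientation": TCP orientation; "contact_force": force on the tool from outside, world axes, zero at the start; "torque": the same for the moment, N m; "opening": finger opening in m; "gripper_force": force on a finger pad.
Only numpy, scipy, OpenCV 4.12 (cv2) and the standard library are available. Lean on these libraries where they do the work, as an engineer would, in place of code of your own. Each camera call takes 0.05 s, during which the arm holds its last target. There are 200 camera calls.

## Working session

There is one attempt and no reset: what is moved stays moved. The work goes in short steps, each a Python script; the robot and the scene stay as the last script left them, time stands still between calls to the robot, and variables do not carry over. Pictures are saved under pics/ and viewed, at most 10 in all, crops included, and the job is handed in when it is done.

```bash
mkdir -p pics
python3 - <<'E'
from station import r
import cv2,numpy as np
for n in ("scene","side"):
    s=r.snapshot(n); cv2.imwrite(f"pics/{n}0.png",s["frame"][:,:,::-1])
    print(n,s["fx"],s["cx"],s["cy"],np.round(s["R"],3).tolist(),np.round(s["t"],3).tolist(), (-np.array(s["R"]).T@s["t"]).round(3))
print(r.sense())
E
```

```text
scene 485.43693373752234 281.0023681296427 208.42872403668113 [[-0.906, -0.424, -0.012], [-0.274, 0.606, -0.747], [0.324, -0.673, -0.665]] [0.506, 0.157, 1.313] [0.076 1.002 0.997]
side 470.6033641009789 287.6798931957443 209.30783098939443 [[0.978, -0.21, 0.013], [-0.102, -0.528, -0.843], [0.184, 0.823, -0.537]] [-0.506, 0.157, 1.11] [ 0.307 -0.937  0.735]
{'clock': 0.1, 'joints': array([-3.24777912e+00,  5.25900823e+00,  7.05720436e+01, -6.28173514e-04,
        1.04266248e+02, -3.24897205e+00]), 'joint_vel': array([-0.04580344, -0.08821092, -0.11002309, -0.03325139,  0.09083781,
        0.12747931]), 'joint_torque': array([ 2.46603209e-03, -4.47854412e+01, -4.07573140e+01,  6.99365954e-02,
        2.83264846e-02, -6.35370566e-05]), 'tcp_pos': array([6.00060335e-01, 2.35448199e-06, 4.03646390e-01]), 'orientation': array([-1.79902822e+02, -4.90635098e-03,  9.00010345e+01]), 'contact_force': array([ 0.76280509, -0.12187332, -0.5022532 ]), 'torque': array([ 0.01406118, -0.00605156, -0.04126734]), 'gripper_force': 0.0, 'opening': 0.0880827595700199}
```

View pics/scene0.png

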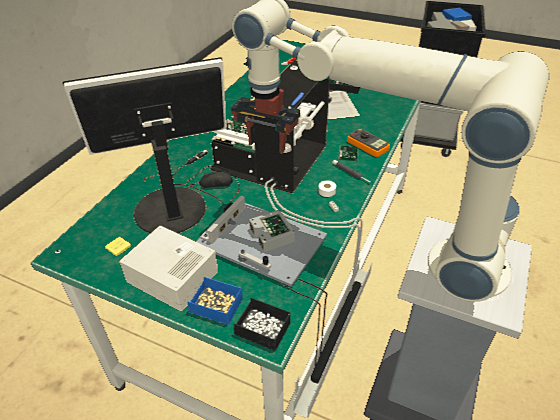

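View pics/side0.png

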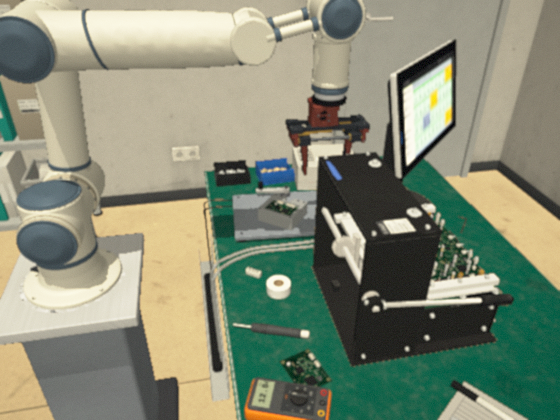

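The scene view shows the slide plate at about (265,240), the nest at (272,228), the fence at (222,222), the knob at (267,257) and the bin at (262,322). A tall black fixture stands to the right of the station. Next I'll cast rays for coarse positions and take a wrist view.

```bash
cat > h.py <<'E'
from station import r
import cv2,numpy as np
def ray(s,px,z):
    R=np.array(s["R"]);c=-R.T@np.array(s["t"])
    d=R.T@np.array([(px[0]-s["cx"])/s["fx"],(px[1]-s["cy"])/s["fy"],1])
    return c+d*(z-c[2])/d[2]
def proj(s,X):
    p=np.array(s["R"])@np.array(X)+s["t"]; return s["fx"]*p[0]/p[2]+s["cx"],s["fy"]*p[1]/p[2]+s["cy"]
E
python3 - <<'E'
from h import *
s=r.snapshot("scene")
for n,px,z in [("plate near-right corner",(327,233),.02),("plate front-left",(295,283),.02),("plate back-left",(203,240),.02),("nest",(270,230),.06),("knob",(267,257),.06),("fence l",(205,233),.06),("fence r",(241,200),.06),("blackbox foot",(295,190),0),("roll",(327,188),.02),("conn",(335,207),.01),("bin",(262,322),.04)]:
    print(n,ray(s,px,z).round(3))
w=r.snapshot("wrist"); print((-np.array(w["R"]).T@w["t"]).round(3),np.round(w["R"],2).tolist(),w["fx"])
cv2.imwrite("pics/w0.png",w["frame"][:,:,::-1])
E
```

```text
plate near-right corner [0.387 0.056 0.02 ]
plate front-left [0.397 0.261 0.02 ]
plate back-left [0.696 0.227 0.02 ]
nest [0.522 0.149 0.06 ]
knob [0.485 0.243 0.06 ]
fence l [0.68  0.233 0.06 ]
fence r [0.657 0.07  0.06 ]
blackbox foot [ 0.559 -0.105  0.   ]
roll [ 0.46  -0.134  0.02 ]
conn [ 0.409 -0.07   0.01 ]
bin [0.413 0.416 0.04 ]
[0.601 0.078 0.383] [[1.0, 0.0, -0.0], [0.0, -0.96, 0.28], [-0.0, -0.28, -0.96]] 361.5565731478121
```

View pics/w0.png

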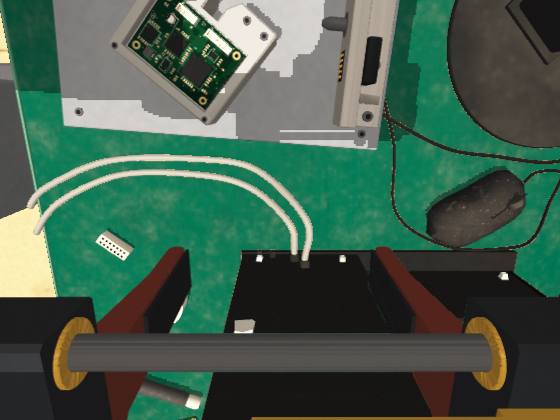

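The wrist view is close to a top view, with world +y up and +x right. The plate's right edge and corners are visible, with the nest at about (200,50) and the pin at (335,22). I'll move so the whole station is in view.

Run:
```python
from h import *
r.reach([0.53,0.17,0.42],[-180,0,90])
w=r.snapshot("wrist"); cv2.imwrite("pics/w1.png",w["frame"][:,:,::-1])
import pickle; pickle.dump({k:(np.array(v)) for k,v in w.items()},open("w1.pkl","wb")); print((-np.array(w["R"]).T@w["t"]).round(3),r.sense()["clock"])
```

```text
[0.531 0.248 0.399] 1.0167
```

View pics/w1.png

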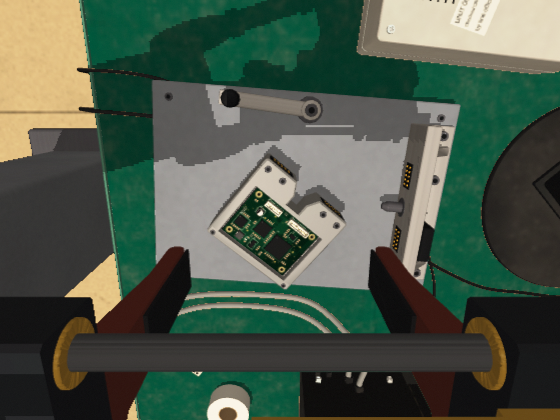

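The whole station is in view. The plate's top-left corner is at (153,80) and its top-right at (459,104). The knob is at (230,98), the pivot at (312,109) and the pin tip at (385,206). The nest's corners are at about (270,158), (345,225), (284,287) and (210,230), and its notch faces up and to the right. I'll take an enlarged crop to read the corners.

Run:
```python
import pickle,cv2
w=pickle.load(open("w1.pkl","rb")); f=w["frame"][70:305,150:465,::-1]
cv2.imwrite("pics/w1c.png",cv2.resize(f,None,fx=2.5,fy=2.5,interpolation=cv2.INTER_CUBIC))
```

```text
(no output)
```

View pics/w1c.png

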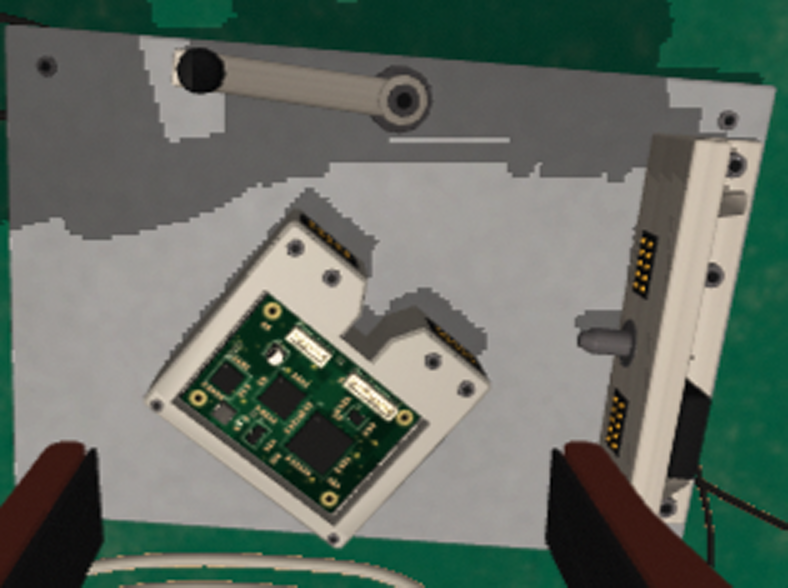

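The enlarged crop gives nest top corners FL (293,220), FR (489,378), RR (338,547) and RL (148,400). Plate corners are (6,26), (775,86) and (18,515), the pivot is (403,99), the knob (200,70) and the pin tip (580,342).

Run:
```python
from h import *
import pickle
w=pickle.load(open("w1.pkl","rb"))
P=lambda u,v,z: ray(w,(u/2.5+150,v/2.5+70),z)[:2]
fl,fr,rr,rl=[P(*p,.060) for p in [(293,220),(489,378),(338,547),(148,400)]]
L=np.linalg.norm
print("nest sizes",L(fl-fr),L(rl-rr),L(fl-rl),L(fr-rr))
tl,tr,bl,br=P(6,26,.022),P(775,86,.022),P(18,515,.022),P(684,545,.022)
pv,kn,pin=P(403,99,.051),P(200,70,.068),P(580,342,.038)
print("plate",L(tl-tr),tl,tr,bl,"knobr",L(kn-pv),kn,pv,pin)
ft=[P(690,140,.068),P(640,500,.068)]
print("fence top edge",ft, np.degrees(np.arctan2(*(ft[0]-ft[1])[::-1]))-90)
# dock pose: fit from points
Q=np.array([[-.262,.107],[.048,.107],[-.104,.090],[-.021,0],]);W=np.array([tl,tr,pv,pin])
q=Q-Q.mean(0);v=W-W.mean(0);H=q.T@v;a=np.arctan2(H[0,1]-H[1,0],H[0,0]+H[1,1])
R=np.array([[np.cos(a),-np.sin(a)],[np.sin(a),np.cos(a)]]);t=W.mean(0)-R@Q.mean(0)
print("dock",t,np.degrees(a),"res mm",((Q@R.T+t-W)*1e3).round(1).tolist())
print("fence edge in dock",[(R.T@(f-t)).round(4) for f in ft])
yw=np.arctan2(*((fl+fr-rl-rr))[::-1]); c=(fl+fr+rl+rr)/4
print("nest in dock",R.T@(c-t),yw-a,"nest yaw",np.degrees(yw),"corners dock",[(R.T@(f-t)).round(3).tolist() for f in (fl,fr,rr,rl)])
d=R.T@(kn-pv);print("stop",np.arctan2(d[1],d[0])-2.712)
for n in ("scene","side"):
    s=r.snapshot(n); cv2.imwrite(f"pics/{n}1.png",s["frame"][:,:,::-1])
    print(n,[np.round(proj(s,[*p,.06])).tolist() for p in (fl,fr,rr,rl)], np.round(proj(s,[*kn,.068])))
```

```text
nest sizes 0.09878454317364205 0.09982345931769003 0.09224059075326303 0.09492923558033886
plate 0.30624073021936704 [0.40592733 0.26919698] [0.71134307 0.24673346] [0.39060604 0.05738215] knobr 0.0733324026020497 [0.48759764 0.25209277] [0.56024503 0.24209286] [0.63724267 0.14476385]
fence top edge [array([0.66159536, 0.22832178]), array([0.65775715, 0.08748288])] -1.5610692046022336
dock [0.65766776 0.14371508] -4.1846714669437945 res mm [[-1.8, 0.4], [2.0, 0.2], [0.3, -1.0], [-0.5, 0.5]]
fence edge in dock [array([-0.0023,  0.0847]), array([ 0.0042, -0.0561])]
nest in dock [-0.12799494 -0.02219083] 0.9662049870290629 nest yaw 51.174796434313954 corners dock [[-0.142, 0.045], [-0.061, -0.012], [-0.114, -0.09], [-0.195, -0.031]]
stop 0.3658386609901063
scene [[263.0, 242.0], [249.0, 220.0], [279.0, 209.0], [293.0, 231.0]] [264. 257.]
side [[274.0, 191.0], [305.0, 200.0], [290.0, 217.0], [258.0, 206.0]] [260. 181.]
```

```bash
cat >> h.py <<'E'
T=np.array([.6577,.1437]); A=np.radians(-4.2)
rot=lambda a: np.array([[np.cos(a),-np.sin(a)],[np.sin(a),np.cos(a)]])
RD=rot(A); D2W=lambda p: RD@np.asarray(p)+T; W2D=lambda p: RD.T@(np.asarray(p)[:2]-T)
def board(w,exp):
    """nest pose (x,y,yaw in dock) from the green board; exp = expected pose"""
    hsv=cv2.cvtColor(w["frame"].astype(np.uint8),cv2.COLOR_RGB2HSV)
    m=cv2.inRange(hsv,(40,70,15),(90,255,160)); m=cv2.morphologyEx(m,cv2.MORPH_CLOSE,np.ones((5,5)))
    best=None
    for c in cv2.findContours(m,cv2.RETR_EXTERNAL,cv2.CHAIN_APPROX_NONE)[0]:
        if cv2.contourArea(c)<1500: continue
        q=np.array([W2D(ray(w,p[0],.054)) for p in c])
        (cx,cy),(a,b),ang=cv2.minAreaRect((q*1e4).astype(np.float32))
        if abs(a-b)<80: continue
        al=np.radians(ang)+(np.pi/2 if a>b else 0)   # short side = nest x
        while al-exp[2]>np.pi/2: al-=np.pi
        while al-exp[2]<-np.pi/2: al+=np.pi
        n=np.array([cx,cy])/1e4+rot(al)@[.010,0]
        e=np.hypot(*(n-exp[:2]))
        if e<.05 and max(a,b)<1000 and (best is None or e<best[0]): best=(e,np.array([*n,al]),sorted((a/10,b/10)))
    return best
def tool(p,z,psi=0,go="line",speed=.1):
    """tool centre at dock p, finger tips at height z, tool x at dock yaw psi"""
    pos=[*D2W(p),z+.182]; o=[180,0,np.degrees(psi+A)]
    r.reach(pos,o) if go=="reach" else r.servo_line(pos,o,speed=speed)
E
python3 - <<'E'
from h import *
import pickle
print(board(pickle.load(open("w1.pkl","rb")),(-.128,-.022,.966)))
def path(n,th_end,l=.043,c=.039,N=200):
    n=np.array(n,float); out=[]; d=(n[2]-th_end)/N
    for i in range(N+1):
        out.append((n[:2]+rot(n[2])@[-.048,l],n.copy()))
        n[:2]+=rot(n[2])@[c*c/l*d,0]; n[2]-=d
    return out
p=path((-.128,-.022,.966),0)
for i in range(0,201,40): print(p[i][0].round(3),p[i][1].round(3))
E
```

```text
(np.float64(0.0017761652881386025), array([-0.12892595, -0.02351571,  0.9452124 ]), [56.3994140625, 79.54793090820313])
[-0.191 -0.037] [-0.128 -0.022  0.966]
[-0.188 -0.02 ] [-0.124 -0.017  0.773]
[-0.182 -0.003] [-0.118 -0.012  0.58 ]
[-0.173  0.012] [-0.112 -0.009  0.386]
[-0.161  0.026] [-0.106 -0.007  0.193]
[-0.147  0.036] [-0.099 -0.007 -0.   ]
```

```bash
cat >> h.py <<'E'
E_=np.array([.010,.0135])   # front-left edge of the closed fingers from tool centre
def path(n,th_end,l=.043,c=.039,N=200):
    n=np.array(n,float); out=[]; d=(n[2]-th_end)/N
    for i in range(N+1):
        out.append(n[:2]+rot(n[2])@[-.048,l])
        n[:2]+=rot(n[2])@[c*c/l*d,0]; n[2]-=d
    return out
def look(p,exp,z=.17):
    tool(p,z,speed=.25); r.wait(.15); w=r.snapshot("wrist"); return w,board(w,exp)
ZP=.031
E
python3 - <<'E'
from h import *
n=(-.128,-.022,.96)
p=path(n,.5); nd=rot(n[2])@[1,0]
r.grab(10)
st=p[0]-.015*nd-E_
tool(st,.12,go="reach"); tool(st,ZP,speed=.12); print(r.sense()["clock"],r.sense()["contact_force"].round(1))
for i in (0,50,100,150,200):
    tool(p[i]-E_,ZP,speed=.05); s=r.sense(); print(s["contact_force"].round(1),W2D(s["tcp_pos"]).round(4),s["tcp_pos"][2].round(4))
b=p[200]-E_-.02*rot(.5)@[1,0]
tool(b,ZP,speed=.1); w,m=look(b,(-.115,-.01,.5)); print(m,r.sense()["clock"],r.sense()["opening"])
cv2.imwrite("pics/w2.png",w["frame"][:,:,::-1])
E
```

```text
4.725 [-0.  -0.6 -0.5]
[-0.2 -0.1  0.1] [-0.2005 -0.0498] 0.2131
[-1.  -0.7  0.6] [-0.1996 -0.0394] 0.2129
[-0.1  0.5 -0.6] [-0.1971 -0.0291] 0.2129
[-0.4  0.1 -0.1] [-0.1934 -0.0192] 0.213
[-0.  -0.1 -0.2] [-0.1886 -0.0098] 0.213
(np.float64(0.005786827652229102), array([-0.11708293, -0.01539896,  0.41621033]), [57.35713500976563, 79.7734619140625]) 7.8667 0.00044736249573792606
```

View pics/w2.png

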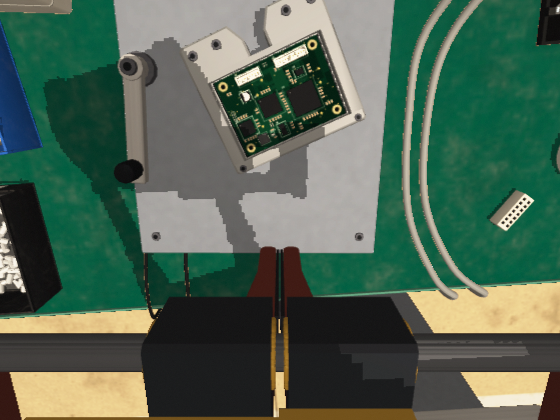

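The picture shows the nest turned to about 24° with the board in its pocket, the swing stop still open and the connector untouched. Next is a straight push square on the rear face to shift it left, then a second turning push.

Run:
```python
from h import *
n=np.array((-.117,-.0154,.416)); R=rot(n[2]); th=n[2]
a=lambda d:n[:2]+R@[-.058+d,0]
tool(a(-.02),.10,th,speed=.2); tool(a(-.02),ZP,th,speed=.12)
tool(a(-.004),ZP,th,speed=.08); tool(a(.033),ZP,th,speed=.06); print(r.sense()["contact_force"].round(1),W2D(r.sense()["tcp_pos"]))
b=a(.015); tool(b,ZP,th,speed=.12); b=a(-.005)
w,m=look(b,(-.087,-.002,.416),.15); print(m,r.sense()["clock"])
if m is None: cv2.imwrite("pics/w3.png",w["frame"][:,:,::-1])
```

```text
[-6.4 -3.2  4.1] [-0.14040629 -0.02583116]
(np.float64(0.0012333159327785122), array([-0.08578066, -0.00218514,  0.41071756]), [57.337890625, 79.88248291015626]) 11.4083
```

Run:
```python
from h import *
n=np.array((-.0858,-.0022,.411)); p=path(n,.02,c=.0334); nd=rot(n[2])@[1,0]
st=p[0]-.018*nd-E_
tool(st,.10,speed=.2); tool(st,ZP,speed=.12)
for i in (0,70,140,200):
    tool(p[i]-E_,ZP,speed=.05); s=r.sense(); print(s["contact_force"].round(1),W2D(s["tcp_pos"]).round(4))
b=p[200]-E_-[.025,0]; tool(b,ZP,speed=.12); b[1]=0
w,m=look(b,(-.076,0,.02),.15); print(m,r.sense()["clock"])
if m is None: cv2.imwrite("pics/w4.png",w["frame"][:,:,::-1])
```

```text
[-0.5  0.   1.4] [-0.1566  0.0047]
[-0.8 -0.9  0.2] [-0.1502  0.0141]
[-0.8 -0.7 -1. ] [-0.1423  0.0224]
[-0.7  0.2 -0.3] [-0.1347  0.0287]
(np.float64(0.00115475384054049), array([-0.07488397,  0.00029654,  0.00092936]), [56.97453002929687, 80.04862060546876]) 15.425
```

Run:
```python
from h import *
r.let_go(); y=.0003
tool((-.155,y),.10,speed=.2); tool((-.155,y),ZP,speed=.12)
tool((-.137,y),ZP,speed=.08); tool((-.112,y),ZP,speed=.05)
for x in np.arange(-.110,-.098,.0015):
    tool((x,y),ZP,speed=.03); s=r.sense(); f=RD.T@s["contact_force"][:2]; print(x.round(4),f.round(1),W2D(s["tcp_pos"]).round(4))
    if f[0]<-14: break
x=W2D(s["tcp_pos"])[0]
tool((x-.03,y),ZP,speed=.15)
w,m=look((x-.03,y),(-.048,0,0),.15); print(m,r.sense()["clock"])
cv2.imwrite("pics/w5.png",w["frame"][:,:,::-1])
```

```text
-0.11 [-6.6 -0.5] [-0.111   0.0006]
-0.1085 [-7.6  0.9] [-0.1096  0.0006]
-0.107 [-8.1 -0.3] [-0.1081  0.0006]
-0.1055 [-12.2  -1. ] [-0.1071  0.0007]
-0.104 [-19.8  -0.9] [-0.1065  0.0007]
(np.float64(0.0007605617288415429), array([-0.04832208,  0.000689  ,  0.00051159]), [56.501129150390625, 80.03993530273438]) 21.3917
```

View pics/w5.png

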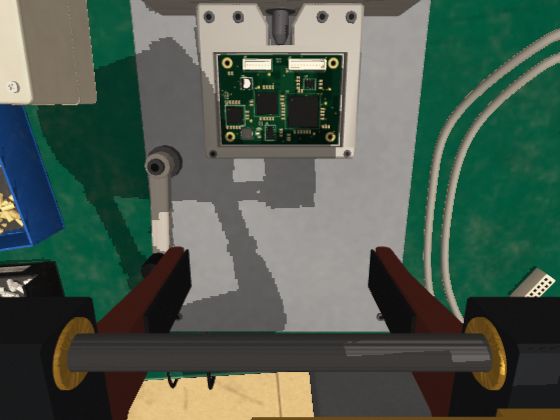

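The nest is docked: the pin is in the notch, the board is seated, and the measured pose is (-48.3, 0.7) mm with 0.03° yaw. Next I'll swing the stop round by its knob.

Run:
```python
from h import *
PV=np.array([-.104,.090]); ZK=.049
def pose(q,gap=0):
    b=2.712+q; u=np.array([np.cos(b),np.sin(b)]); t=np.array([-u[1],u[0]])
    return PV+.075*u-(.0215+gap)*t, b-np.pi   # tool yaw = tangent+90deg
r.grab(10)
p,psi=pose(.366,.014); tool(p,.11,psi,speed=.2); tool(p,ZK,psi,speed=.1)
for q in list(np.arange(.366,1.9,.125))+[1.9,1.95,2.0,2.03,2.06,2.09]:
    p,psi=pose(q); tool(p,ZK,psi,speed=.05); s=r.sense(); f=np.hypot(*s["contact_force"][:2])
    if q>1.6 or f>4: print(round(q,2),f.round(1),s["clock"])
    if f>8: break
p,_=pose(q,.03); tool(p,ZK,psi,speed=.15); tool(p,.2,psi,speed=.25); r.wait(.2)
w=r.snapshot("wrist"); cv2.imwrite("pics/w6.png",w["frame"][:,:,::-1])
print(board(w,(-.048,0,0)),r.sense()["clock"])
```

```text
1.62 0.9 28.2
1.74 0.4 28.5417
1.87 0.8 28.8833
1.9 0.3 29.1333
1.95 0.4 29.3833
2.0 1.2 29.6333
2.03 0.3 29.8833
2.06 4.6 30.1333
2.09 14.8 30.3833
(np.float64(0.0014129241361577325), array([-4.85584534e-02,  1.29787690e-03,  1.22993994e-05]), [57.396209716796875, 79.78319702148437]) 31.7333
```

View pics/w6.png

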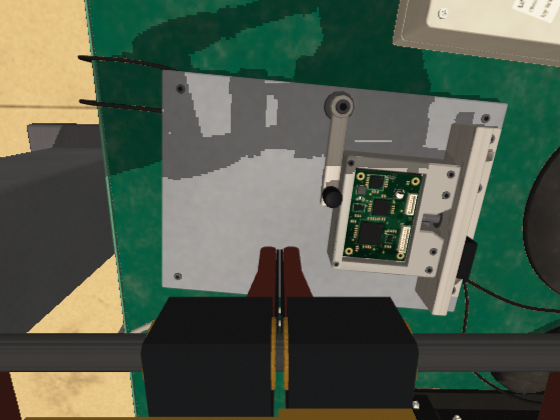

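The bar lies across behind the nest, with the knob at (332,197) and the pivot at (342,107). The push force rose at the end stop. I'll check the angle from this picture before handing in.

Run:
```python
from h import *
w=r.snapshot("wrist")
k,p=[W2D(ray(w,px,z)) for px,z in (((332,197),.068),((342,107),.051))]
d=k-p; q=np.arctan2(d[1],d[0])%(2*np.pi)-2.712; print(k,p,q)
if q>1.9: print(r.hand_in())
```

```text
[-0.10591689  0.01821057] [-0.1048626  0.0902605] 1.9857572284735574
the job is handed in; nothing more can be done
None
```

I handed the job in at about 32 s of the 64 s allowed; no verdict came back. On the last measurements the nest is docked at (-48.6, 1.3) mm with under 0.1° of yaw error, the pin is in the notch, the board is in its pocket, and the swing stop is closed at about 1.99 rad.

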